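Shut and lock the filter cover of a solder-fume extractor

TASK

The fume extractor on the bench has its new filter in: push its blue cover shut from above with the fingertips, then set the fingertips in the slot of the cover's quarter-turn fastener and turn it clockwise a full quarter turn to its stop, so that the cover is locked down flush. Only touch, do not grip: keep the fingers off the inner face and from under the edge of the cover, do not swing it further open, and leave everything else on the bench and on the extractor where it is.

Things in the scene. Friction and masses are not known exactly. Their poses are not given: they have to be found in the camera images.
- extractor: bench-top solder-fume extractor, a white metal box 300 mm deep (x) x 280 mm wide (y) x 150 mm high, fixed to the bench; origin at the centre of its underside, z up, its front (fastener side) faces its -x, towards the robot. Its rear deck (x from +60 to +150 mm) is 150 mm high.
- cover_hinge (a point): middle of the cover's hinge line, which runs along the extractor's y at x = +55 mm, z = 153 mm in the extractor's frame (point axes as the extractor's). The blue cover is 205 mm from this line to its front edge, 264 mm wide and 6 mm thick; its outer face lies 3 mm above the hinge line, so z = 156 mm when shut.
- cover (a joint): hinge angle in rad of the blue filter cover: 0 = shut and flush, grows as the front edge rises, stop at 1.2. A stiff hinge (0.3 N m) keeps it at any angle; about 1 to 4 N down at the front edge moves it. A foam seal under the front edge (up to 6 N) lets a shut but unlocked cover spring back 2 to 5 mm (about 0.02 rad).
- cover_edge (a point): middle of the cover's front edge, on its outer face; x points from there to the hinge along the cover, y along the edge, z out of the outer face. More than 50 mm left or right of the middle line the outer face is flat and free. The inner face (white liner, and the underside of this edge) is not to be touched.
- fastener (a joint): turn in rad of the quarter-turn fastener: 0 = open (slot parallel to the cover's front edge), 1.571 = locked (slot at right angles), hard stops at both ends; grows clockwise seen from above. Friction 0.04 N m. With the cover down on its seal the turn runs a cam under a ramp and draws the cover flush (up to 0.2 N m); with the cover higher the cam misses. It stays where left.
- axis_top (a point): point on the fastener's axis at the cover's outer face, 150 mm from the hinge line, on the cover's middle line; fixed to the cover, axes as cover_edge. A fixed aluminium guard ring round it, 76 mm inside and 96 mm outside, rises 16 mm, as high as the orange jaws. Red marks on the cover beside the ring line up with the slot when open, a green mark behind it when locked.
- slot (a point): centre of the floor of the fastener's finger slot, on its axis; the slot runs along this frame's y, z out of the cover. Between two orange jaws (a 72 mm disc) the black-floored slot is 28 mm wide, 72 mm long, 13 mm deep, its upper edges bevelled 2.5 mm. Shut tips spin idle at its centre: spread them along it (some 45 mm over all) or push near one end. Floor 3 mm above the cover's outer face.
- multimeter: yellow hand multimeter lying flat, 190 x 90 x 40 mm; bystander, loose; origin at the centre of its underside
- pliers: small cutting pliers with one red and one blue grip lying flat, about 150 x 55 x 14 mm; origin at the pivot, x towards the jaws; bystander, loose
- spray_can: standing steel-grey spray can with red cap, 53 mm across, 170 mm high; bystander, loose; origin at the centre of its underside
- solder_reel: reel of solder with black flanges standing on one of them, 60 mm across, 46 mm high; bystander, loose; origin at the centre of its underside
- flux_jar: small amber jar with white lid, 42 mm across and 42 mm high, standing on the extractor's rear deck; bystander, loose; origin at the centre of its underside
- screwdriver: screwdriver with red handle, 190 mm long, lying along its x; bystander, loose
- board: green circuit board with heatsink, 160 x 100 x 31 mm; bystander, loose; origin at the centre of its underside
- used_filter: dirty filter cartridge in a cardboard frame, 130 x 230 x 34 mm, lying flat; bystander, loose; origin at the centre of its underside

How it is judged:
By the outcome, as a careful person would: the job done as asked, in the order asked, and still so for the second after the job is handed in, with the robot touching nothing.
It also fails if it takes over 45 s, if anything falls off the work surface, if the arm or the gripper's body presses on something with over 40 N, if the wrist force passes 120 N, or if a joint passes its speed limit or range.

ROBOT

A 6-joint arm with a two-finger parallel gripper is mounted at the origin on the work surface. World frame = base frame: x ahead of the robot, y to its left, z up, the work surface at z = 0. Lengths are in m, angles in rad, forces in N, time in s.
With the tool pointing down it reaches from about 0.3 to 0.75 m from the base axis. Payload 8.5 kg.
Tool frame: the origin (TCP) lies midway between the tips of the shut fingers; the grasp point (between the pads) lies 19 mm behind it; z points along the fingers, y is the line along which they close (so a half turn about z gives the same grasp; the last joint's range is limited). The gripper opens to 85 mm and grips with 20 to 120 N. Pads are 22 mm wide; open, the fingers measure 114 mm over their backs; the gripper's body (76 mm by 85 mm) begins 54 mm behind the grasp point. The pads swing forward as they close: fully open they stand 13 mm farther back than shut.
Start: joints at [-1.524, 0.381, 1.297, -0, 1.464, -0.215], TCP at [0.142, -0.531, 0.231] pointing down, gripper open.
Joint ranges: [-3.11, 3.11], [-0.89, 2.33], [0.22, 2.48], [-1.42, 4.56], [0.17, 2.85], [-2.88, 2.88]. Speed limits (rad/s): [2.39, 2.39, 3.14, 3.14, 3.14, 3.14].

INTERFACE

Orientations are given as a 3x3 rotation matrix whose columns are the frame's x, y, z axes.
In Python, from station import * gives the robot as it stands. The module is installed in compiled form; this text tells all that it offers.
- The arm moves only by the tool step_arm, never from a script. Its argument "commands" is a list of rows, each a list of 6 numbers: the shift along the tool's x, y, z in units of 50 mm (1.0 is 50 mm), then the turn, a rotation vector about the tool's x, y, z in units of 10 degrees (1.0 is 10 degrees). A call has 1 to 8 rows; each row is the pose to reach, as a shift and turn from the pose commanded when the call began, along the tool's axes at that moment; what a row does not reach only later rows make up. A row lasts 1/8 s, in which the tool goes at most 62.5 mm and 10.7 degrees, less where a joint would pass 70% of its speed; a pose out of reach is approached as far as the arm can. A call with a gripper value outside its range is refused whole. "hand" is the opening, from 0 (shut) to 1 (fully open), set as the call begins (left out, the last holds). The fingers move at their own pace and stop on an object; the grip force is fixed at half the most. Time passes only in rows, so rows that repeat a pose let the fingers close. It gives the time, the measured TCP pose, the force, the opening and the grip force at its end, in the units of the state.
- observe(): the state, without advancing time (a new reading comes with each control period).
- capture(name): name is "scene" or "top" or "wrist"; returns a dict with "pixels" (384x512x3 uint8, red, green, blue), "range_z" (384x512 float32, m along the optical axis (not along the pixel's ray), 0 where there is no reading), "fx", "fy", "cx", "cy" (pixels), "eye" and "attitude" of the camera in the world. Camera axes: x right, y down, z forward; pixel columns grow to the right and rows downward; lengths in m; the calibration is good to about 2 mm. The wrist camera is an equidistant fisheye: a pixel r from the principal point sees the ray r / f radians off the axis. A picture is of the moment at which its call begins.
- sign_off(): hands the job in; it is judged then, once.
Trained networks look in a picture, given as the dict that the camera call returned (one of the last four; its "shot" number tells which), for a name from the list of things; names that differ only in an ending like _2 or _b are one class to them, and where a whole thing is asked for, a point or a joint stands for the part that bears it (a point fixed in the world has none). Each returns a list of dicts, best first, with "confidence" (0 to 1); they miss things now and then, are a little off and sometimes report something else, mostly with a low value. They report only what shows in the picture. A call takes as long as a camera call.
- search_frame(picture, thing): "uv" ([column, row] in pixels, amid what is visible of it).
The state is a dict: "time_s": time; "joint_positions": joint angles; "qvel": joint speeds; "tau": joint torques, N m; "ee_pos": TCP position; "eef_rot": TCP orientation; "force": force on the tool from outside, world axes, zero at the start; "moment": the same for the moment, N m; "grip_width": finger opening in m; "finger_force": force on a finger pad.
Only numpy, scipy, OpenCV 4.12 (cv2) and the standard library are available. Lean on these libraries where they do the work, as an engineer would, in place of code of your own. Each camera call takes 0.05 s, during which the arm holds its last target. There are 200 camera calls.

## Working session

There is one attempt and no reset: what is moved stays moved. The work goes in short steps, Python scripts to look and compute and a tool call to move; the robot and the scene stay as the last step left them, time stands still between calls to the robot, and variables do not carry over. Pictures are saved under pics/ and viewed, at most 10 in all, crops included, and the job is handed in when it is done.

Besides the shell and the picture viewer there is one more tool, called after ">>>" as name([rows], argument=value, ...), one row to a line, values as JSON. step_arm: Moves the arm, as the interface text tells. Its arguments: {"type":"object","properties":{"commands":{"type":"array"},"hand":{"type":"number"}},"required":["commands"]}

```bash
mkdir -p pics
cat > h.py <<'E'
from station import *
import numpy as np, cv2
def world(c):
    z=c["range_z"]; h,w=z.shape
    u,v=np.meshgrid(np.arange(w),np.arange(h))
    P=np.stack([(u-c["cx"])/c["fx"]*z,(v-c["cy"])/c["fy"]*z,z],-1)
    W=P@np.array(c["attitude"]).T+np.array(c["eye"]); W[z<=0]=np.nan
    return W
def save(c,n): cv2.imwrite("pics/"+n+".png",c["pixels"][:,:,::-1])
E
python3 - <<'E'
from h import *
np.set_printoptions(precision=3,suppress=True)
s=observe(); print(s["time_s"],s["ee_pos"],s["eef_rot"],s["grip_width"])
a=capture("scene");b=capture("top")
cv2.imwrite("pics/a.png",np.hstack([cv2.resize(a["pixels"],(400,300)),cv2.resize(b["pixels"],(400,300))])[:,:,::-1])
save(a,"s1");save(b,"t1")
for c,n in((a,"scene"),(b,"top")):
    print(n,c["eye"],c["attitude"][:,2] if hasattr(c["attitude"],'shape') else c["attitude"])
    W=world(c)
    for t in["extractor","cover","cover_edge","axis_top","slot","cover_hinge","spray_can","flux_jar","multimeter"]:
        for r in search_frame(c,t)[:1]:
            u,v=map(int,np.round(r["uv"])); print(t,r["confidence"],u,v,W[min(v,383),min(u,511)])
E
```

```text
0.0 [ 0.142 -0.531  0.231] [[ 0.966  0.259 -0.   ]
 [ 0.259 -0.966  0.001]
 [ 0.    -0.001 -1.   ]] 0.0852039116106149
scene [ 1.555 -0.422  0.904] [-0.748  0.299 -0.593]
extractor 0.58 258 211 [ 0.719 -0.094  0.165]
cover 0.79 260 180 [ 0.656 -0.061  0.215]
cover_edge 0.83 256 177 [ 0.651 -0.07   0.225]
axis_top 0.59 260 184 [ 0.662 -0.064  0.207]
slot 0.97 256 159 [ 0.607 -0.052  0.252]
cover_hinge 0.9 267 213 [ 0.726 -0.071  0.156]
spray_can 0.65 363 146 [0.459 0.41  0.099]
flux_jar 0.5 291 216 [ 0.799 -0.037  0.191]
multimeter 0.55 103 214 [ 0.402 -0.482  0.042]
top [0.364 0.009 1.243] [ 0.171  0.006 -0.985]
extractor 0.6 275 155 [ 0.632 -0.052  0.25 ]
cover 0.62 277 155 [ 0.632 -0.057  0.25 ]
cover_edge 0.8 273 155 [ 0.633 -0.047  0.248]
axis_top 0.91 278 154 [ 0.635 -0.06   0.249]
slot 0.95 279 161 [ 0.615 -0.062  0.25 ]
cover_hinge 0.67 276 159 [ 0.623 -0.055  0.242]
spray_can 0.68 112 233 [0.441 0.408 0.14 ]
flux_jar 0.57 152 263 [0.356 0.316 0.048]
multimeter 0.68 415 253 [ 0.375 -0.485  0.034]
```

View pics/s1.png

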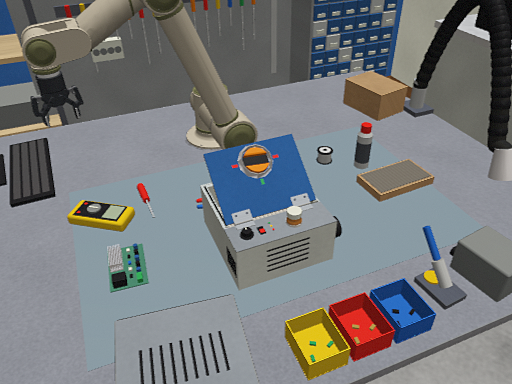

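View pics/t1.png

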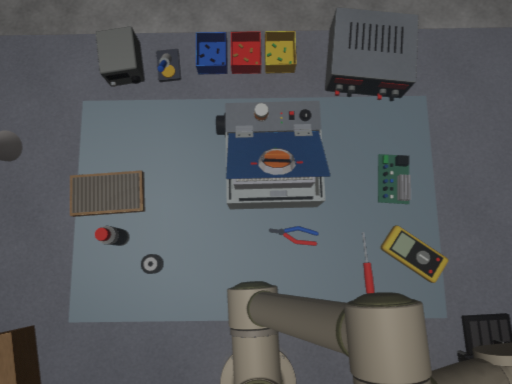

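The scene view shows the blue cover raised, with the slot at about (256,159) and the hinges at about (243,215) and (294,210). In the top view the extractor spans columns 225-325 and rows 100-207, with the pliers in front of it. Next I fit its pose.

```bash
cat >> h.py <<'E'
def plane(P):
    m=P.mean(0)
    for _ in range(4):
        m=P.mean(0); n=np.linalg.svd(P-m,full_matrices=False)[2][2]
        d=(P-m)@n; P=P[abs(d)<max(.003,1.5*d.std())]
    return m,n*np.sign(n[2]),P
E
cat > fit.py <<'E'
from h import *
np.set_printoptions(precision=4,suppress=True)
def fit(c,n):
    W=world(c); hsv=cv2.cvtColor(c["pixels"],cv2.COLOR_RGB2HSV)
    box=(W[...,0]>.42)&(W[...,0]<.9)&(abs(W[...,1]+.06)<.22)&(W[...,2]>.13)
    blue=box&(hsv[...,0]>100)&(hsv[...,0]<125)&(hsv[...,1]>150)
    P=W[blue]; m,nn,Q=plane(P)
    print(n,len(P),"m",m,"n",nn,"tilt",np.arccos(nn[2]),"yaw",np.arctan2(-nn[1],-nn[0]))
    uv=cv2.minAreaRect(np.argwhere(blue)[:,::-1].astype(np.float32))
    # in-plane rectangle
    ey=np.cross(nn,[0,0,1.]);ey/=np.linalg.norm(ey)
    if ey[1]<0: ey=-ey
    ex=np.cross(ey,nn)
    q=np.c_[(Q-m)@ex,(Q-m)@ey].astype(np.float32)
    r=cv2.minAreaRect(q); b=cv2.boxPoints(r)
    print("rect size",r[1],"ang",r[2]); print((m+b[:,:1]*ex+b[:,1:]*ey))
    org=box&(hsv[...,0]>5)&(hsv[...,0]<20)&(hsv[...,1]>150)&(abs((W-m)@nn-.016)<.012)
    if org.sum()>5:
        r=cv2.minAreaRect(np.c_[(W[org]-m)@ex,(W[org]-m)@ey].astype(np.float32)); print("orange",org.sum(),m+r[0][0]*ex+r[0][1]*ey)
    jar=(W[...,2]>.183)&(W[...,2]<.2)&(W[...,0]>.72)&(W[...,0]<.9)&(hsv[...,1]<60)&(abs(W[...,1]+.06)<.2)
    print("jar",np.nanmedian(W[jar],0))
    dk=(abs(W[...,2]-.15)<.006)&(W[...,0]>.735)&(W[...,0]<.9)&(abs(W[...,1]+.06)<.2)&(hsv[...,1]<60)
    r=cv2.minAreaRect(W[dk][:,:2].astype(np.float32));print("deck",dk.sum(),r,cv2.boxPoints(r).tolist())
E
python3 - <<'E'
from fit import *
fit(capture("scene"),"scene"); fit(capture("top"),"top")
E
```

```text
scene 5103 m [ 0.6523 -0.0631  0.2167] n [0.6189 0.0078 0.7854] tilt 0.6674084874424336 yaw -3.128936343695145
rect size (0.2619349956512451, 0.20207686722278595) ang 89.85152435302734
[[ 0.5695 -0.1891  0.2832]
 [ 0.7282 -0.1876  0.1582]
 [ 0.7254  0.0743  0.1577]
 [ 0.5667  0.0728  0.2828]]
orange 286 [ 0.6119 -0.0585  0.2485]
jar [ 0.7881 -0.0231  0.1922]
deck 2281 ((0.7805084586143494, -0.05581028759479523), (0.09174905717372894, 0.281820148229599), 0.2695600092411041) [[0.7339715361595154, 0.08488239347934723], [0.7352973818778992, -0.19693462550640106], [0.8270453810691833, -0.19650296866893768], [0.8257195353507996, 0.08531405031681061]]
top 7 m [ 0.6513 -0.1385  0.2168] n [ 0.6365 -0.001   0.7713] tilt 0.6899274790094303 yaw 3.1400523692932247
rect size (0.04723700135946274, 0.06378084421157837) ang 68.36848449707031
[[ 0.6175 -0.1501  0.2447]
 [ 0.6632 -0.1737  0.207 ]
 [ 0.6767 -0.1298  0.1959]
 [ 0.631  -0.1062  0.2336]]
orange 234 [ 0.6111 -0.0546  0.2501]
jar [ 0.7816 -0.0192  0.1907]
deck 2342 ((0.7799120545387268, -0.05557858943939209), (0.27887001633644104, 0.08961725234985352), 89.96553039550781) [[0.7350195646286011, -0.19498661160469055], [0.8246368169784546, -0.1950405240058899], [0.8248045444488525, 0.08382943272590637], [0.735187292098999, 0.08388334512710571]]
```

>>> step_arm([
  [0, 0, -1.2, 0, 0, -1],
  [0, 0, -2.4, 0, 0, -2],
  [0.5, -0.2, -3.4, 0, 0, -3],
  [1.5, -0.7, -3.4, 0, 0, -4],
  [2.5, -1.2, -3.4, 0, 0, -5],
  [3.5, -1.7, -3.4, 0, 0, -6],
  [4.5, -2.1, -3.4, 0, 0, -7],
  [5.4, -2.6, -3.4, 0, 0, -8],
], hand=0)

```text
time_s: 2.1
ee_pos: [0.3708, -0.3345, 0.4013]
eef_rot: [[-0.093, 0.996, 0.0], [0.996, 0.093, -0.0], [-0.0, 0.0, -1.0]]
force: [0.6, -0.5, -0.1]
grip_width: -0.0002
finger_force: 0.0
```

```bash
cat > go.py <<'E'
import sys; from h import *
np.set_printoptions(precision=3,suppress=True)
from scipy.spatial.transform import Rotation as Ro
def go(p,yaw=np.pi):
    s=observe(); R=np.array(s["eef_rot"]); x=np.array([np.cos(yaw),np.sin(yaw),0]); z=np.array([0,0,-1.])
    T=np.c_[x,np.cross(z,x),z]
    print("at",s["time_s"],s["ee_pos"],"q",np.array(s["joint_positions"]),"F",np.array(s["force"]),"M",np.array(s["moment"]),"w",s["grip_width"])
    print(p,"->",R.T@(np.array(p)-s["ee_pos"])/.05,Ro.from_matrix(R.T@T).as_rotvec(degrees=True)/10)
if __name__=="__main__": go([float(a) for a in sys.argv[1:4]],float(sys.argv[4]) if len(sys.argv)>4 else np.pi)
E
python3 go.py .592 -.14 .32
```

```text
at 2.1 [ 0.371 -0.335  0.401] q [-0.972  0.225  1.046  0.     1.87  -1.065] F [ 0.586 -0.455 -0.114] M [-0.051 -0.015 -0.045] w -0.00024834493144914503
[0.592, -0.14, 0.32] -> [3.462 4.767 1.626] [ 0.     0.001 -8.466]
```

>>> step_arm([
  [0.5, 0.7, 0, 0, 0, -1],
  [1, 1.4, 0, 0, 0, -2],
  [1.5, 2.1, 0, 0, 0, -3],
  [2, 2.8, 0, 0, 0, -4],
  [2.5, 3.5, 0, 0, 0, -5],
  [3, 4.2, 0, 0, 0, -6.1],
  [3.46, 4.77, 0.5, 0, 0, -7.2],
  [3.46, 4.77, 1, 0, 0, -8.2],
])

```text
time_s: 3.1
ee_pos: [0.5934, -0.1408, 0.3499]
eef_rot: [[-0.999, 0.043, -0.0], [0.043, 0.999, 0.001], [0.0, 0.0, -1.0]]
force: [1.2, -0.3, -0.5]
grip_width: 0.0001
finger_force: 0.0
```

```bash
python3 go.py .590 -.14 .30
python3 - <<'E'
import numpy as np
for t in [.72,.667,.55,.45,.35,.25,.15,.07,0,-.02]:
    print(t,round(.730-.178*np.cos(t)+.003*np.sin(t),4),round(.153+.178*np.sin(t)+.003*np.cos(t)+.011*np.tan(t),4))
E
```

```text
at 3.1 [ 0.593 -0.141  0.35 ] q [-0.427  0.449  0.855  0.     1.839 -1.955] F [ 1.179 -0.289 -0.496] M [ 0.005  0.004 -0.014] w 8.772633632695841e-05
[0.59, -0.14, 0.3] -> [0.068 0.013 0.997] [ 0.003 -0.002 -0.248]
0.72 0.5982 0.2823
0.667 0.592 0.2741
0.55 0.5798 0.2553
0.45 0.571 0.2384
0.35 0.5638 0.2209
0.25 0.5583 0.2028
0.15 0.5544 0.1842
0.07 0.5526 0.1692
0 0.552 0.156
-0.02 0.552 0.1522
```

>>> step_arm([
  [0.03, 0, 0.7, 0, 0, -0.25],
  [0.03, 0, 1.3, 0, 0, -0.25],
  [0.03, 0, 1.52, 0, 0, -0.25],
  [0.15, 0, 1.7, 0, 0, -0.25],
  [0.27, 0, 1.89, 0, 0, -0.25],
  [0.36, 0, 2.06, 0, 0, -0.25],
  [0.45, 0, 2.23, 0, 0, -0.25],
  [0.52, 0, 2.4, 0, 0, -0.25],
])

```text
time_s: 4.1
ee_pos: [0.5658, -0.1413, 0.231]
eef_rot: [[-1.0, 0.009, 0.0], [0.009, 1.0, -0.0], [-0.0, -0.0, -1.0]]
force: [-0.9, -1.0, -0.4]
grip_width: -0.0001
finger_force: 0.2
```

```bash
python3 go.py .5544 -.14 .184
python3 - <<'E'
from fit import *
c=capture("scene"); save(c,"s2"); fit(c,"scene")
E
```

```text
at 4.1 [ 0.566 -0.141  0.231] q [-0.448  0.439  1.202  0.     1.499 -2.01 ] F [-0.877 -0.993 -0.444] M [ 0.004  0.061 -0.045] w -0.0001355442132710935
[0.5544, -0.14, 0.184] -> [0.228 0.024 0.94 ] [-0.     0.001 -0.05 ]
scene 4361 m [ 0.6429 -0.0624  0.1938] n [0.398  0.0056 0.9174] tilt 0.40937421512620653 yaw -3.127579762635789
rect size (0.20196588337421417, 0.2631304860115051) ang 0.09799911826848984
[[ 0.5394  0.0717  0.2379]
 [ 0.5435 -0.1914  0.2377]
 [ 0.7288 -0.1884  0.1573]
 [ 0.7247  0.0747  0.1575]]
orange 267 [ 0.5923 -0.0579  0.2157]
jar [ 0.7882 -0.0232  0.1924]
deck 2281 ((0.7805411219596863, -0.05566604435443878), (0.0909295305609703, 0.2817767262458801), 0.11675962060689926) [[0.7347893118858337, 0.08512937277555466], [0.7353635430335999, -0.1966467648744583], [0.8262929320335388, -0.19646146893501282], [0.8257187008857727, 0.08531467616558075]]
```

View pics/s2.png

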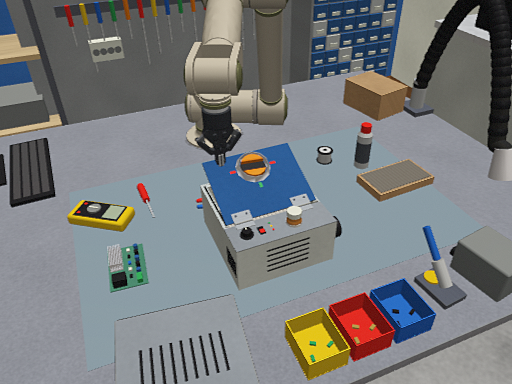

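The picture shows the shut tips on the outer face near the left front, at about (221,160), and the cover following down (0.41 rad).

>>> step_arm([
  [0.06, 0, 0.2, 0, 0, 0],
  [0.11, 0, 0.4, 0, 0, 0],
  [0.15, 0, 0.58, 0, 0, 0],
  [0.19, 0, 0.76, 0, 0, 0],
  [0.23, 0, 0.94, 0, 0, 0],
  [0.25, 0, 1.1, 0, 0, 0],
  [0.27, 0, 1.24, 0, 0, 0],
  [0.27, 0, 1.36, 0, 0, 0],
])

```text
time_s: 5.15
ee_pos: [0.5525, -0.1412, 0.1629]
eef_rot: [[-1.0, 0.009, -0.0], [0.009, 1.0, 0.0], [0.0, 0.0, -1.0]]
force: [-0.9, 0.0, -0.2]
grip_width: -0.0
finger_force: 0.1
```

>>> step_arm([
  [0, 0, 0.06, 0, 0, 0],
  [0, 0, 0.12, 0, 0, 0],
  [0, 0, 0.16, 0, 0, 0],
  [0, 0, 0.18, 0, 0, 0],
  [0, 0, 0.18, 0, 0, 0],
])

```text
time_s: 5.78
ee_pos: [0.5524, -0.1412, 0.1558]
eef_rot: [[-1.0, 0.009, 0.001], [0.009, 1.0, -0.001], [-0.001, -0.001, -1.0]]
force: [-6.9, 0.2, 12.1]
grip_width: 0.0003
finger_force: 6.4
```

```bash
python3 go.py .552 -.14 .20
python3 - <<'E'
from fit import *
c=capture("scene"); fit(c,"scene")
E
```

```text
at 5.775 [ 0.552 -0.141  0.156] q [-0.458  0.479  1.364 -0.     1.298 -2.02 ] F [-6.876  0.245 12.112] M [ 0.227  1.112 -0.005] w 0.0003306662846815252
[0.552, -0.14, 0.2] -> [ 0.007  0.023 -0.884] [-0.005  0.004 -0.049]
scene 3001 m [ 0.6387 -0.0637  0.1569] n [0.0003 0.0009 1.    ] tilt 0.0009936394650146172 yaw -1.8720326963087544
rect size (0.2632978856563568, 0.20783352851867676) ang 17.964990615844727
[[ 0.5232 -0.1906  0.157 ]
 [ 0.731  -0.1881  0.157 ]
 [ 0.7278  0.0752  0.1567]
 [ 0.5199  0.0727  0.1568]]
orange 280 [ 0.6748 -0.0501  0.1569]
jar [ 0.7885 -0.0239  0.1923]
deck 2271 ((0.7801433801651001, -0.05629067122936249), (0.0918334424495697, 0.2811799943447113), 0.6924716234207153) [[0.732530951499939, 0.08373412489891052], [0.7359291315078735, -0.19742533564567566], [0.8277558088302612, -0.1963154673576355], [0.8243576288223267, 0.08484399318695068]]
```

>>> step_arm([
  [0, 0, -0.4, 0, 0, 0],
  [0, 0, -1, 0, 0, 0],
  [-0.2, 0.6, -1.4, 0, 0, -0.1],
  [-0.4, 1.2, -1.4, 0, 0, -0.12],
  [-0.55, 1.66, -1.4, 0, 0, -0.12],
  [-0.55, 1.66, -1.4, 0, 0, -0.12],
], hand=0.25)

```text
time_s: 6.58
ee_pos: [0.5811, -0.0572, 0.2242]
eef_rot: [[-1.0, -0.014, 0.0], [-0.014, 1.0, 0.0], [-0.0, 0.0, -1.0]]
force: [0.6, -0.9, -0.4]
grip_width: 0.0214
finger_force: 0.0
```

```bash
python3 go.py .5796 -.0583 .18 3.153
python3 - <<'E'
from fit import *
c=capture("scene"); fit(c,"scene"); w=capture("wrist")
a=cv2.resize(c["pixels"][100:240,180:330],(450,420),interpolation=cv2.INTER_CUBIC)
b=cv2.resize(w["pixels"],(350,262)); b=np.vstack([b,np.zeros((158,350,3),np.uint8)])
cv2.imwrite("pics/c3.png",np.hstack([a,b])[:,:,::-1])
W=world(c); hsv=cv2.cvtColor(c["pixels"],cv2.COLOR_RGB2HSV)
o=(hsv[...,0]>5)&(hsv[...,0]<20)&(hsv[...,1]>150)&(abs(W[...,2]-.173)<.008)&(W[...,0]<.65)
r=cv2.minAreaRect(W[o][:,:2].astype(np.float32));print("jaws",o.sum(),r, cv2.minEnclosingCircle(W[o][:,:2].astype(np.float32)),np.median(W[o][:,2]))
print(w["eye"],w["attitude"],w["fx"],w["cx"],w["cy"])
E
```

```text
at 6.575 [ 0.581 -0.057  0.224] q [-0.301  0.445  1.212  0.     1.483 -1.886] F [ 0.594 -0.9   -0.431] M [-0.011  0.04  -0.014] w 0.021400809067912255
[0.5796, -0.0583, 0.18] -> [ 0.031 -0.021  0.884] [0.    0.002 0.017]
scene 3140 m [ 0.6364 -0.065   0.1588] n [0.0218 0.0006 0.9998] tilt 0.02177751890115224 yaw -3.113498811387595
rect size (0.26239925622940063, 0.20499493181705475) ang 88.82320404052734
[[ 0.5236 -0.1905  0.1614]
 [ 0.7286 -0.189   0.1569]
 [ 0.7266  0.0734  0.1568]
 [ 0.5216  0.0719  0.1613]]
orange 284 [ 0.6728 -0.0505  0.158 ]
jar [ 0.7886 -0.0234  0.1924]
deck 2291 ((0.7800350785255432, -0.05614462494850159), (0.09230318665504456, 0.28149789571762085), 0.6544972062110901) [[0.7322787046432495, 0.08406796306371689], [0.7354942560195923, -0.19741158187389374], [0.8277914524078369, -0.19635722041130066], [0.8245759010314941, 0.08512233197689056]]
jaws 212 ((0.5783587098121643, -0.05649061128497124), (0.06272247433662415, 0.0736258253455162), 80.49750518798828) ((0.5785763263702393, -0.05743027850985527), 0.03731468319892883) 0.17493585869735084
[ 0.5055 -0.0609  0.3662] [[-0.0125  0.9537  0.3006]
 [ 0.9999  0.0118  0.004 ]
 [ 0.0003  0.3006 -0.9537]] 297.3186396354542 253.63158604917854 193.34574429820395
```

View pics/c3.png

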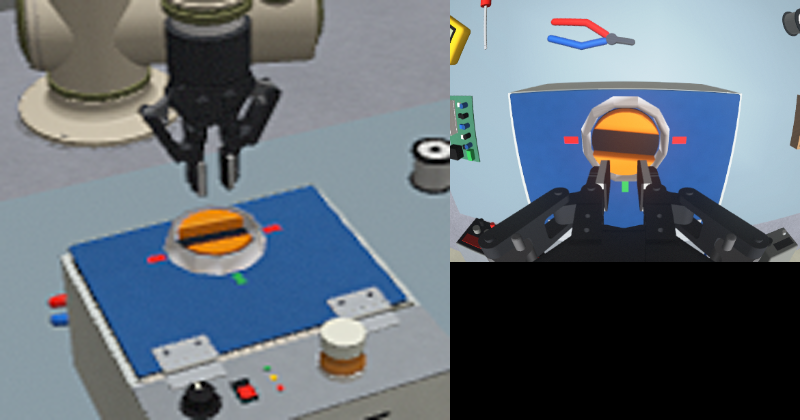

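The cover has sprung back to 0.022 rad. The slot lines up with the red marks at about (160,258) and (270,228) in the crop, and the spread tips sit above it. Going down into the slot.

>>> step_arm([
  [0.04, 0, 0.3, 0, 0, 0],
  [0.04, 0, 0.6, 0, 0, 0],
  [0.04, 0, 0.85, 0, 0, 0],
  [0.04, 0, 1.0, 0, 0, 0],
  [0.04, 0, 1.1, 0, 0, 0],
  [0.04, 0, 1.18, 0, 0, 0],
  [0.04, 0, 1.24, 0, 0, 0],
  [0.04, 0, 1.24, 0, 0, 0],
])

```text
time_s: 7.68
ee_pos: [0.5788, -0.0584, 0.1624]
eef_rot: [[-1.0, -0.012, 0.0], [-0.012, 1.0, -0.0], [-0.0, -0.0, -1.0]]
force: [1.5, -1.1, 0.6]
grip_width: 0.0213
finger_force: 0.0
```

```bash
python3 go.py .579 -.0575 .159 3.153
python3 - <<'E'
from fit import *
c=capture("scene"); fit(c,"scene")
E
```

```text
at 7.675 [ 0.579 -0.058  0.162] q [-0.304  0.492  1.32   0.     1.33  -1.887] F [ 1.503 -1.142  0.591] M [ 0.003 -0.002  0.036] w 0.021277252815546308
[0.579, -0.0575, 0.159] -> [-0.003  0.019  0.068] [-0.     0.001  0.005]
scene 3122 m [ 0.6371 -0.0651  0.1586] n [0.018  0.0005 0.9998] tilt 0.018057447365664232 yaw -3.11288181174636
rect size (0.26386186480522156, 0.20387481153011322) ang 89.22874450683594
[[ 0.5264 -0.1917  0.1607]
 [ 0.7302 -0.1886  0.157 ]
 [ 0.7262  0.0752  0.1569]
 [ 0.5224  0.0721  0.1606]]
orange 211 [ 0.6753 -0.0495  0.1579]
jar [ 0.7879 -0.0238  0.1922]
deck 2278 ((0.780593752861023, -0.056503742933273315), (0.09110845625400543, 0.2823115885257721), 0.04579343646764755) [[0.734926700592041, 0.08461559563875198], [0.7351523637771606, -0.19769589602947235], [0.8262608051300049, -0.19762307405471802], [0.8260351419448853, 0.08468841016292572]]
```

>>> step_arm([
  [0, 0.01, 0.04, 0, 0, 0],
  [0, 0.01, 0.08, 0, 0, 0],
  [0, 0.01, 0.11, 0, 0, 0],
  [0, 0.01, 0.11, 0, 0, 0],
])

```text
time_s: 8.22
ee_pos: [0.5789, -0.0584, 0.1589]
eef_rot: [[-1.0, -0.012, 0.002], [-0.012, 1.0, -0.002], [-0.002, -0.002, -1.0]]
force: [-5.6, -1.0, 14.3]
grip_width: 0.0213
finger_force: 7.6
```

>>> step_arm([
  [0, 0, 0, 0, 0, 0.5],
  [0, 0, 0, 0, 0, 1.0],
  [0, 0, 0, 0, 0, 1.5],
  [0, 0, 0, 0, 0, 2.0],
  [0, 0, 0, 0, 0, 2.5],
  [0, 0, 0, 0, 0, 3.0],
  [0, 0, 0, 0, 0, 3.5],
  [0, 0, 0, 0, 0, 4.0],
])

```text
time_s: 9.22
ee_pos: [0.5776, -0.0581, 0.1588]
eef_rot: [[-0.772, 0.635, -0.001], [0.635, 0.772, -0.001], [0.0, -0.002, -1.0]]
force: [-11.8, -0.6, 19.3]
grip_width: 0.0214
finger_force: 9.2
```

```bash
python3 go.py .579 -.0575 .159 1.57
```

```text
at 9.225 [ 0.578 -0.058  0.159] q [-0.303  0.494  1.328 -0.001  1.321 -1.185] F [-11.836  -0.646  19.252] M [-0.005  2.085  0.016] w 0.02143776809116109
[0.579, -0.0575, 0.159] -> [-0.014  0.026 -0.004] [-0.009  0.003  5.059]
```

>>> step_arm([
  [0, 0, -0.02, 0, 0, 0.6],
  [0, 0, -0.02, 0, 0, 1.2],
  [0, 0, -0.02, 0, 0, 1.8],
  [0, 0, -0.02, 0, 0, 2.4],
  [0, 0, -0.02, 0, 0, 3.0],
  [0, 0, -0.02, 0, 0, 3.6],
  [0, 0, -0.02, 0, 0, 4.2],
  [0, 0, -0.02, 0, 0, 4.8],
])

```text
time_s: 10.22
ee_pos: [0.5777, -0.0577, 0.159]
eef_rot: [[-0.044, 0.999, -0.002], [0.999, 0.044, -0.0], [0.0, -0.002, -1.0]]
force: [-9.5, 0.5, 12.3]
grip_width: 0.0213
finger_force: 6.1
```

```bash
python3 go.py .579 -.0575 .159 1.57
```

```text
at 10.225 [ 0.578 -0.058  0.159] q [-0.303  0.494  1.327 -0.001  1.322 -0.347] F [-9.528  0.45  12.272] M [0.158 1.521 0.04 ] w 0.02132417139349853
[0.579, -0.0575, 0.159] -> [ 0.003  0.026 -0.001] [-0.009  0.     0.256]
```

>>> step_arm([
  [0, 0, 0, 0, 0, 0.4],
  [0, 0, 0, 0, 0, 0.8],
  [0, 0, 0, 0, 0, 1.1],
  [0, 0, 0, 0, 0, 1.4],
  [0, 0, 0, 0, 0, 1.4],
])

```text
time_s: 10.85
ee_pos: [0.5801, -0.0567, 0.1591]
eef_rot: [[0.196, 0.981, 0.004], [0.981, -0.196, 0.002], [0.003, 0.004, -1.0]]
force: [4.0, 6.8, 6.2]
grip_width: 0.0212
finger_force: 7.4
```

```bash
python3 go.py .579 -.0575 .159 1.57
```

```text
at 10.85 [ 0.58  -0.057  0.159] q [-0.302  0.495  1.325  0.003  1.318 -0.106] F [3.957 6.827 6.152] M [ 1.121 -0.481  0.177] w 0.021245660376088583
[0.579, -0.0575, 0.159] -> [-0.019 -0.018  0.001] [ 0.024 -0.012 -1.123]
```

>>> step_arm([
  [0, 0, 0, 0, 0, 0.2],
  [0, 0, 0, 0, 0, 0.4],
  [0, 0, 0, 0, 0, 0.6],
  [0, 0, 0, 0, 0, 0.6],
])

```text
time_s: 11.35
ee_pos: [0.5809, -0.0566, 0.1592]
eef_rot: [[0.295, 0.956, 0.007], [0.956, -0.295, 0.001], [0.003, 0.006, -1.0]]
force: [8.8, 6.8, 5.3]
grip_width: 0.0212
finger_force: 35.6
```

```bash
python3 go.py .579 -.0575 .159 1.57;  python3 - <<'E'
from fit import *
c=capture("scene"); fit(c,"scene"); w=capture("wrist")
a=cv2.resize(c["pixels"][120:240,180:330],(400,320),interpolation=cv2.INTER_CUBIC)
b=cv2.resize(w["pixels"][80:300,100:400],(400,320)); 
cv2.imwrite("pics/c4.png",np.hstack([a,b])[:,:,::-1])
E
```

```text
at 11.35 [ 0.581 -0.057  0.159] q [-0.301  0.495  1.324  0.003  1.317 -0.003] F [8.798 6.776 5.282] M [ 1.29  -1.183  1.324] w 0.021197409750997643
[0.579, -0.0575, 0.159] -> [-0.029 -0.03   0.003] [ 0.036 -0.014 -1.709]
scene 3047 m [ 0.637  -0.0653  0.1569] n [0.0001 0.0008 1.    ] tilt 0.0007880586582719994 yaw -1.6936498349301263
rect size (0.26296210289001465, 0.20491091907024384) ang 7.290261745452881
[[ 0.5232 -0.1905  0.157 ]
 [ 0.7281 -0.1896  0.157 ]
 [ 0.7269  0.0734  0.1568]
 [ 0.522   0.0725  0.1568]]
orange 203 [ 0.6691 -0.0343  0.1569]
jar [ 0.7884 -0.0232  0.1922]
deck 2264 ((0.780590832233429, -0.05595013499259949), (0.09159022569656372, 0.2814576327800751), 0.4075353741645813) [[0.7337958812713623, 0.0844493880867958], [0.7357978820800781, -0.197001114487648], [0.8273857831954956, -0.19634965062141418], [0.8253837823867798, 0.08510084450244904]]
```

View pics/c4.png

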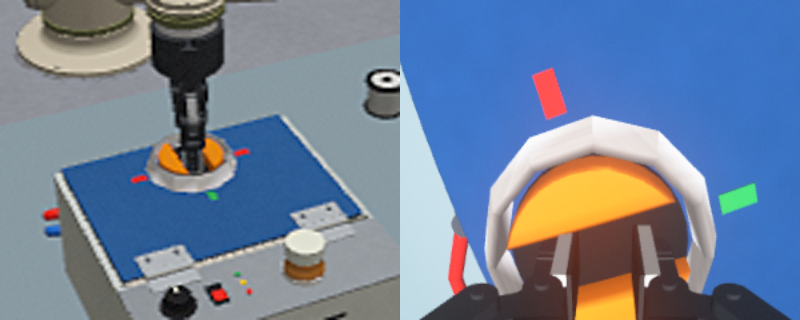

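The slot points at the green mark (738,198 in the crop) and the moment of 1.3 N m shows it is at the stop. The cover reads flush. Next I ease the turn back within the slack and lift out.

>>> step_arm([
  [0, 0, 0, 0, 0, -0.5],
  [0, 0, 0, 0, 0, -1.0],
  [0, 0, 0, 0, 0, -1.2],
  [0, 0, -0.2, 0, 0, -1.2],
  [0, 0, -0.5, 0, 0, -1.2],
  [0, 0, -1.0, 0, 0, -1.2],
  [0, 0, -1.8, 0, 0, -1.2],
  [0, 0, -2.6, 0, 0, -1.2],
])

```text
time_s: 12.45
ee_pos: [0.5785, -0.0582, 0.29]
eef_rot: [[0.093, 0.996, 0.0], [0.996, -0.093, -0.001], [-0.001, 0.001, -1.0]]
force: [0.9, 0.0, 0.5]
grip_width: 0.0214
finger_force: 0.0
```

>>> step_arm([
  [0, 0, 0, 0, 0, 0],
  [-1, 0, -0.5, 0, 0, 0],
  [-2, 0, -0.5, 0, 0, 0],
  [-3, 0, -0.5, 0, 0, 0],
  [-4, 0, -0.5, 0, 0, 0],
  [-4, 0, -0.5, 0, 0, 0],
])

```text
time_s: 13.2
ee_pos: [0.5593, -0.2603, 0.3115]
eef_rot: [[0.097, 0.995, -0.002], [0.995, -0.097, 0.001], [0.0, -0.002, -1.0]]
force: [0.1, 0.4, 0.0]
grip_width: 0.0216
finger_force: 0.0
```

```bash
python3 go.py .579 -.0575 .159 1.57;  python3 - <<'E'
from fit import *
c=capture("scene"); fit(c,"scene"); w=capture("top")
a=cv2.resize(c["pixels"][120:240,180:330],(400,320),interpolation=cv2.INTER_CUBIC)
b=cv2.resize(w["pixels"][80:280,200:450],(400,320),interpolation=cv2.INTER_CUBIC)
cv2.imwrite("pics/c5.png",np.hstack([a,b])[:,:,::-1])
for c in (c,w):
    W=world(c); hsv=cv2.cvtColor(c["pixels"],cv2.COLOR_RGB2HSV)
    o=(hsv[...,0]>5)&(hsv[...,0]<20)&(hsv[...,1]>150)&(abs(W[...,2]-.172)<.008)&(W[...,0]<.65)
    k=cv2.kmeans(W[o][:,:2].astype(np.float32),2,None,(3,50,1e-6),5,0)[2] if o.sum()>10 else None; print(o.sum(),k, k is not None and np.arctan2(*(k[1]-k[0])))
E
```

```text
at 13.2 [ 0.559 -0.26   0.311] q [-0.627  0.469  0.926 -0.001  1.748 -0.53 ] F [0.076 0.434 0.041] M [ 0.054  0.05  -0.071] w 0.02157188462533431
[0.579, -0.0575, 0.159] -> [4.073 0.004 3.052] [-0.012 -0.003 -0.553]
scene 3064 m [ 0.6365 -0.0648  0.1573] n [0.0036 0.0004 1.    ] tilt 0.003593235292945239 yaw -3.03854100670957
rect size (0.2633976340293884, 0.20675446093082428) ang 85.44068908691406
[[ 0.5252 -0.1925  0.1577]
 [ 0.7319 -0.1876  0.157 ]
 [ 0.7257  0.0757  0.1569]
 [ 0.519   0.0709  0.1577]]
orange 228 [ 0.6759 -0.0517  0.1571]
jar [ 0.7888 -0.0232  0.1925]
deck 2271 ((0.7805081009864807, -0.056148409843444824), (0.09129146486520767, 0.2822672724723816), 0.09682898968458176) [[0.734623908996582, 0.08490787446498871], [0.7351009845733643, -0.19735898077487946], [0.8263922929763794, -0.19720469415187836], [0.8259152173995972, 0.08506216108798981]]
156 [[ 0.5786 -0.0371]
 [ 0.5821 -0.0815]] 3.0643358
225 [[ 0.5789 -0.0781]
 [ 0.575  -0.0331]] -0.0852301
```

View pics/c5.png

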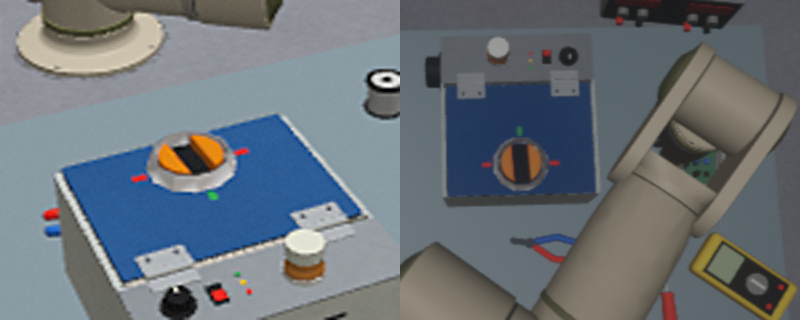

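The cover is flush and the slot is near the green mark (212,195 in the left crop). But the jaws measure about 4° short, probably dragged back by floor friction as I eased off. I'll re-enter without touching the floor and turn to the stop again.

>>> step_arm([
  [1, 0, 0.2, 0, 0, -0.2],
  [2, 0, 0.4, 0, 0, -0.4],
  [3, 0, 0.6, 0, 0, -0.6],
  [4.07, 0, 0.8, 0, 0, -0.84],
  [4.07, 0, 1.5, 0, 0, -0.84],
  [4.07, 0, 2.1, 0, 0, -0.84],
  [4.07, 0, 2.4, 0, 0, -0.84],
  [4.07, 0, 2.5, 0, 0, -0.84],
])

```text
time_s: 14.3
ee_pos: [0.579, -0.0539, 0.1877]
eef_rot: [[-0.055, 0.999, -0.0], [0.999, 0.055, 0.0], [0.0, -0.0, -1.0]]
force: [0.4, 0.6, -0.3]
grip_width: 0.0216
finger_force: 0.0
```

```bash
python3 go.py .579 -.0577 .163 1.64
```

```text
at 14.3 [ 0.579 -0.054  0.188] q [-0.296  0.469  1.281  0.     1.392 -0.351] F [ 0.357  0.589 -0.284] M [ 0.066  0.007 -0.052] w 0.021641976607814577
[0.579, -0.0577, 0.163] -> [-0.076 -0.004  0.494] [-0.002 -0.001 -0.083]
```

>>> step_arm([
  [-0.07, 0, 0, 0, 0, 0],
  [-0.07, 0, 0.1, 0, 0, 0],
  [-0.07, 0, 0.25, 0, 0, 0],
  [-0.07, 0, 0.4, 0, 0, 0],
  [-0.07, 0, 0.49, 0, 0, 0],
  [-0.07, 0, 0.49, 0, 0, 0],
])

```text
time_s: 15.05
ee_pos: [0.5792, -0.0579, 0.1629]
eef_rot: [[-0.054, 0.999, -0.001], [0.999, 0.054, 0.0], [0.0, -0.001, -1.0]]
force: [0.4, 0.8, 0.5]
grip_width: 0.0214
finger_force: 0.0
```

```bash
python3 go.py .579 -.0577 .163 1.64
```

```text
at 15.05 [ 0.579 -0.058  0.163] q [-0.303  0.492  1.317  0.     1.333 -0.357] F [0.386 0.827 0.458] M [-0.055  0.008  0.063] w 0.02137557666323053
[0.579, -0.0577, 0.163] -> [ 0.004 -0.003 -0.002] [-0.004 -0.002 -0.086]
```

Free of contact. Turning to the stop.

>>> step_arm([
  [0, 0, 0, 0, 0, 0.4],
  [0, 0, 0, 0, 0, 0.8],
  [0, 0, 0, 0, 0, 1.2],
  [0, 0, 0, 0, 0, 1.6],
  [0, 0, 0, 0, 0, 1.6],
])

```text
time_s: 15.68
ee_pos: [0.5803, -0.0566, 0.1637]
eef_rot: [[0.223, 0.975, 0.003], [0.975, -0.223, 0.002], [0.003, 0.002, -1.0]]
force: [4.7, 6.4, -2.2]
grip_width: 0.0212
finger_force: 6.0
```

```bash
python3 go.py .579 -.0577 .163 1.57
```

```text
at 15.675 [ 0.58  -0.057  0.164] q [-0.302  0.492  1.316  0.003  1.332 -0.077] F [ 4.677  6.378 -2.18 ] M [ 1.088 -0.847  0.252] w 0.021174347765123173
[0.579, -0.0577, 0.163] -> [-0.026 -0.021  0.014] [ 0.016 -0.014 -1.283]
```

>>> step_arm([
  [0, 0, 0, 0, 0, 0.2],
  [0, 0, 0, 0, 0, 0.4],
  [0, 0, 0, 0, 0, 0.6],
  [0, 0, 0, 0, 0, 0.8],
  [0, 0, 0, 0, 0, 0.8],
])

```text
time_s: 16.3
ee_pos: [0.5796, -0.0566, 0.1639]
eef_rot: [[0.354, 0.935, 0.001], [0.935, -0.354, 0.001], [0.002, 0.001, -1.0]]
force: [1.0, 5.4, 2.5]
grip_width: 0.0211
finger_force: 44.0
```

```bash
python3 go.py .579 -.0577 .163 1.57
python3 - <<'E'
from h import *
c=capture("scene"); W=world(c); hsv=cv2.cvtColor(c["pixels"],cv2.COLOR_RGB2HSV)
o=(hsv[...,0]>5)&(hsv[...,0]<20)&(hsv[...,1]>150)&(abs(W[...,2]-.172)<.008)&(W[...,0]<.65)
print(cv2.kmeans(W[o][:,:2].astype(np.float32),2,None,(3,50,1e-6),5,0)[2])
E
```

```text
at 16.3 [ 0.58  -0.057  0.164] q [-0.301  0.491  1.316  0.002  1.333  0.06 ] F [1.01  5.405 2.464] M [ 0.864 -0.222  1.426] w 0.021108538859735532
[0.579, -0.0577, 0.163] -> [-0.025 -0.004  0.018] [ 0.006 -0.009 -2.067]
[[ 0.16487682  0.86337644]
 [ 0.5827281  -0.05750712]]
```

Firm stop again (1.4 N m). Easing back slightly off the floor and lifting.

>>> step_arm([
  [0, 0, 0, 0, 0, -0.5],
  [0, 0, 0, 0, 0, -0.9],
  [0, 0, 0, 0, 0, -1.2],
  [0, 0, -0.3, 0, 0, -1.2],
  [0, 0, -0.7, 0, 0, -1.2],
  [0, 0, -1.4, 0, 0, -1.2],
  [0, 0, -2.0, 0, 0, -1.2],
  [0, 0, -2.6, 0, 0, -1.2],
])

```text
time_s: 17.35
ee_pos: [0.5793, -0.0582, 0.2958]
eef_rot: [[0.156, 0.988, 0.002], [0.988, -0.156, -0.001], [-0.001, 0.002, -1.0]]
force: [-0.7, -0.5, 0.4]
grip_width: 0.0211
finger_force: 0.0
```

>>> step_arm([
  [0, 0, 0, 0, 0, 0],
  [-1, 0, -0.5, 0, 0, 0],
  [-2, 0, -0.5, 0, 0, 0],
  [-3, 0, -0.5, 0, 0, 0],
  [-4, 0, -0.5, 0, 0, 0],
  [-4, 0, -0.5, 0, 0, 0],
])

```text
time_s: 18.1
ee_pos: [0.5474, -0.2586, 0.3171]
eef_rot: [[0.16, 0.987, -0.002], [0.987, -0.16, 0.001], [0.0, -0.002, -1.0]]
force: [-0.2, 0.6, -0.2]
grip_width: 0.0216
finger_force: 0.0
```

```bash
python3 go.py .579 -.0575 .159 1.57;  python3 - <<'E'
from fit import *
c=capture("scene"); fit(c,"scene"); w=capture("top")
b=cv2.resize(w["pixels"][120:220,215:340],(700,560),interpolation=cv2.INTER_CUBIC)
cv2.imwrite("pics/c6.png",b[:,:,::-1])
for c in (c,w):
    W=world(c); hsv=cv2.cvtColor(c["pixels"],cv2.COLOR_RGB2HSV)
    o=(hsv[...,0]>5)&(hsv[...,0]<20)&(hsv[...,1]>150)&(abs(W[...,2]-.172)<.008)&(W[...,0]<.65)&(W[...,0]>.5)
    print(o.sum(),cv2.kmeans(W[o][:,:2].astype(np.float32),2,None,(3,50,1e-6),5,0)[2])
    k=(hsv[...,2]<70)&(np.hypot(W[...,0]-.579,W[...,1]+.0575)<.032)
    r=cv2.fitLine(W[k][:,:2].astype(np.float32),cv2.DIST_L2,0,.01,.01).ravel(); print("slot",k.sum(),np.degrees(np.arctan(r[1]/r[0])))
E
```

```text
at 18.1 [ 0.547 -0.259  0.317] q [-0.636  0.445  0.951 -0.001  1.747 -0.476] F [-0.222  0.587 -0.155] M [ 0.038 -0.012 -0.007] w 0.02155039727134676
[0.579, -0.0575, 0.159] -> [ 4.071 -0.014  3.163] [-0.01  -0.003 -0.916]
scene 3056 m [ 0.6367 -0.0653  0.1573] n [0.0026 0.0005 1.    ] tilt 0.0026400726690432056 yaw -2.9443641827609897
rect size (0.2634146511554718, 0.20593616366386414) ang 79.31636047363281
[[ 0.5232 -0.1907  0.1576]
 [ 0.7291 -0.1885  0.1571]
 [ 0.7263  0.0749  0.1569]
 [ 0.5204  0.0727  0.1575]]
orange 233 [ 0.672  -0.0517  0.1572]
jar [ 0.7884 -0.0239  0.1924]
deck 2284 ((0.7809194922447205, -0.05514936149120331), (0.09185397624969482, 0.28323909640312195), 0.00900324247777462) [[0.7349702715873718, 0.08646296709775925], [0.7350147366523743, -0.1967761218547821], [0.8268687129020691, -0.19676169753074646], [0.8268242478370667, 0.08647739887237549]]
161 [[ 0.5803 -0.0372]
 [ 0.5808 -0.0821]]
slot 73 -0.50470185
225 [[ 0.5771 -0.0782]
 [ 0.5755 -0.0332]]
slot 194 -1.6744982
```

View pics/c6.png

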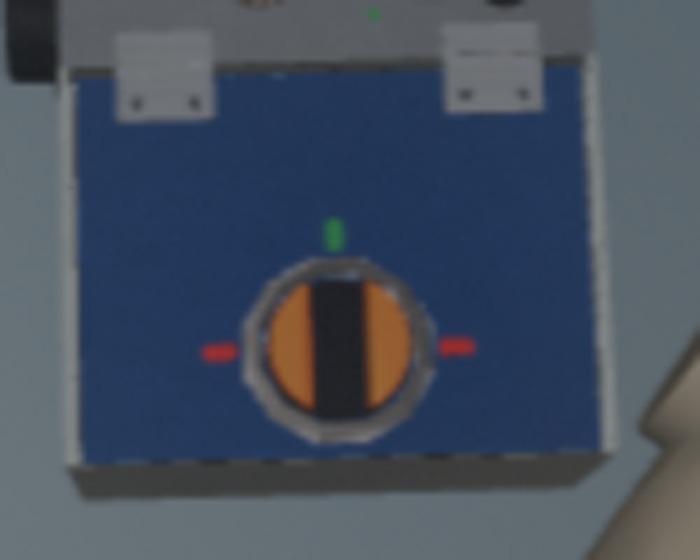

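The slot (340,347) now lines up with the green mark (335,235), and the cover is flush with the arm clear. Handing in.

```bash
python3 -c "
from station import *
print(sign_off())"
```

```text
the job is handed in; nothing more can be done
None
```

I pushed the cover shut and turned the fastener clockwise to its stop; the last pictures show the cover flush to within about 0.5 mm and the slot on the green mark (within 1–2°), with the arm clear, and I handed it in after two turns, since the first ended about 4° short once the tips were out.

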